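Unload the weld positioner and release its stop

TASK

The positioner has stopped with a finished bracket on its round faceplate. Take the bracket off and set it down, without dropping it and the same way up, in the middle of the stack of octagonal pads; only then release the stop: on the sloping operator box press the big knob fully in, turn it clockwise to its end while pressed, and let it spring back out there. Leave the tools and other things on the table where they are.

Things in the scene. Friction and masses are not known exactly. Their poses are not given: they have to be found in the camera images.
- positioner: weld positioner, fixed to the table: grey box 200 x 200 x 62 mm carrying a round steel faceplate of diameter 210 mm whose flat top is 100 mm above the table. Origin: centre of the underside, on the faceplate's axis; z up. Its place and yaw vary
- bracket: loose welded steel U bracket, about 0.5 kg, lying on the faceplate with its open side up: 120 mm long (its x), 50 mm wide (its y, outside to outside) and 40 mm tall (z up), walls 5 mm, a cross rib at mid-length. Origin: centre of the underside. Any yaw
- stack: fixed stack of five dark octagonal steel pads, 185 mm across the flats, flat top 80 mm above the table. Origin: centre of the underside; z up
- console: operator box, fixed: grey enclosure 150 mm (along the slope) x 140 mm wide x 70 mm thick on a steel bracket, its face tilted 25 degrees from level towards the robot's side (its own -x). Origin: centre of the footprint on the table; z up. The centre of the face is 125 mm straight above the origin, and the upper edge of the box is 157 mm above the table
- stop_grip (a point): grip point on the axis of the sprung stop knob: black disc, diameter 68 mm, with a bar grip across it 66 mm long, 18 thick, 32 tall. 42 mm out from the box's face, 22 mm above the disc, 10 mm below the bar's top (knob out; moves with the knob). z: out of the box along the axis, 25 degrees from vertical; x: along the bar to its white-lined end (uphill while stopped); y: across the bar
- stop_press (a joint): how far the knob is pressed in along its axis: 0 m out, 0.010 m fully in; sprung, 5 N at the start and 11 N fully in. Unless pressed in more than about 0.006 m the knob is latched at either end of its turn; let go half-way round, it stays down
- stop_turn (a joint): turn of the knob, clockwise seen from outside the box: about 0 rad stopped (start; up to 0.1), 1.3 rad at its end (stop released); it turns freely while pressed in
- tin: bystander: open dark steel tin, diameter 80 mm, 85 mm tall; origin centre of the underside
- gel_jar: bystander: grey jar with black cap, diameter 68 mm, 90 mm tall; origin centre of the underside
- wire_brush: bystander: wire brush lying on the table, 200 mm long
- hammer: bystander: hammer lying on the table, 200 mm long
- magnet: bystander: welding magnet lying flat, 100 x 100 x 16 mm
- pliers: bystander: pliers lying on the table, 160 mm long
- angle_iron: bystander: piece of steel angle, 160 x 45 x 45 mm
Mind the look-alikes: they are no part of the job. What is shaped like the console but purple is not meant. Leave any pink look-alike of the bracket alone.

How it is judged:
On the way, in this order (a step that is already met when the one before it is completed fails the run):
1. the bracket lies let go in the middle of the top pad (z of bracket in the frame of stack between 0.076 and 0.085 m and horizontal distance between bracket and stack below 0.04 m and angle between bracket's own z axis and vertical below 0.12 rad and contact force between the fingers and bracket below 0.1 N and linear speed of bracket below 0.03 m/s), for 0.2 s.
2. then the knob is pressed in at its stopped end (value of joint stop_press above 0.0065 m and value of joint stop_turn below 0.4 rad).
3. the knob is turned to its end while pressed in (value of joint stop_press above 0.0055 m and value of joint stop_turn above 1 rad).
At the end, for the whole second after the job is handed in: the bracket lies flat (within 7 degrees, open side up), at rest and let go on the top pad, its origin within 40 mm of the stack's axis; the stop knob is turned clockwise by more than 1.1 rad and has sprung back out to within 2 mm (all of step 1 and value of joint stop_turn above 1.1 rad and value of joint stop_press below 0.002 m); the robot touches nothing.
It fails at once if the stop is released (knob turned past 0.5 rad) while the bracket is not yet on the stack (value of joint stop_turn above 0.5 rad and horizontal distance between bracket and stack above 0.06 m).
It fails at once if the knob is forced round without being pressed in (value of joint stop_turn between 0.4 and 0.9 rad and value of joint stop_press below 0.003 m).
It fails at once if the bracket is dropped (falls free faster than 0.6 m/s) (contact force between the fingers and bracket below 0.05 N and linear speed of bracket above 0.6 m/s).
It fails at once if a bystander is moved by more than 40 mm (distance of any of tin, gel_jar, wire_brush, hammer, magnet, pliers, angle_iron from where it was at the start of the episode above 0.04 m).
It also fails if it takes over 58 s, if anything falls off the work surface, if the arm or the gripper's body presses on something with over 40 N, if the wrist force passes 120 N, or if a joint passes its speed limit or range.

ROBOT

A 7-joint arm with a two-finger parallel gripper is mounted at the origin on the work surface. World frame = base frame: x ahead of the robot, y to its left, z up, the work surface at z = 0. Lengths are in m, angles in rad, forces in N, time in s.
With the tool pointing down it reaches from about 0.425 to 0.875 m from the base axis. Payload 4.7 kg.
Tool frame: the origin (TCP) lies midway between the tips of the shut fingers; the grasp point (between the pads) lies 19 mm behind it; z points along the fingers, y is the line along which they close (so a half turn about z gives the same grasp; the last joint's range is limited). The gripper opens to 87 mm and grips with 3 to 60 N. Pads are 19 mm wide; open, the fingers measure 117 mm over their backs; the gripper's body (75 mm by 190 mm) begins 51 mm behind the grasp point.
Start: joints at [-1.177, 0.321, -0.07, 1.45, 0.023, 1.371, -0.057], TCP at [0.241, 0.604, 0.223] pointing down, gripper open.
Joint ranges: [-2.86, 2.86], [-0.3, 2.09], [-1.38, 1.24], [0.06, 2.45], [-1.56, 4.7], [0.09, 2.05], [-2.69, 2.69]. Speed limits (rad/s): [2.57, 2.57, 3.14, 3.14, 3.14, 3.14, 3.14].

INTERFACE

Orientations are given as a rotation vector (axis times angle).
In Python, from bench import ctrl gives the robot as it stands. The module is installed in compiled form; this text tells all that it offers.
- The arm moves only by the tool carry_out, never from a script. Its argument "steps" is a list of rows, each a list of 7 numbers: the turn, a rotation vector about the world's x, y, z in degrees, then the shift along the world's x, y, z in cm, then the opening, from 0 (shut) to 1 (fully open). A call has 1 to 12 rows; each row is the pose to reach, as a shift and turn from the pose commanded when the call began; what a row does not reach only later rows make up. A row lasts 1/10 s, in which the tool goes at most 50 mm and 8.59 degrees, less where a joint would pass 70% of its speed; a pose out of reach is approached as far as the arm can. A call with a gripper value outside its range is refused whole. The fingers move at their own pace and stop on an object; "squeeze" is the grip in N (left out, the last holds). Time passes only in rows, so rows that repeat a pose let the fingers close. It gives the time, the measured TCP pose, the force, the opening and the grip force at its end, in the units of the state.
- ctrl.get_state(): the state, without advancing time (a new reading comes with each control period).
- ctrl.get_image(name): name is "scene" or "side" or "wrist"; returns a dict with "pixels" (480x640x3 uint8, red, green, blue), "camera_matrix" (3x3 intrinsics, pixels), "k1" (the pictures are not rectified: a ray, as slopes to the right and down, at radius r is drawn at 1 + k1 r^2 times it, then the intrinsics apply), "cam_to_world" (4x4, takes a point from camera to world coordinates); the wrist camera has in their place "T_tool_cam" (4x4, takes a point from camera to tool coordinates, whose origin is the TCP and whose axes are the flange's). Camera axes: x right, y down, z forward; pixel columns grow to the right and rows downward; lengths in m; the calibration is good to about 2 mm. A picture is of the moment at which its call begins: read the wrist's pose just before it. There is no depth.
- ctrl.close_job(): hands the job in; it is judged then, once.
The state is a dict: "time": time; "joint_positions": joint angles; "qd": joint speeds; "joint_torque": joint torques, N m; "position": TCP position; "tool_rot": TCP orientation; "ft_force": force on the tool from outside, world axes, zero at the start; "torque": the same for the moment, N m; "grip_width": opening from 0.0 (shut) to 1.0 (fully open); "grip_force": force on a finger pad.
Only numpy, scipy, OpenCV 4.12 (cv2) and the standard library are available. Lean on these libraries where they do the work, as an engineer would, in place of code of your own. Each camera call takes 0.05 s, during which the arm holds its last target. There are 200 camera calls.

## Working session

There is one attempt and no reset: what is moved stays moved. The work goes in short steps, Python scripts to look and compute and a tool call to move; the robot and the scene stay as the last step left them, time stands still between calls to the robot, and variables do not carry over. Pictures are saved under pics/ and viewed, at most 10 in all, crops included, and the job is handed in when it is done.

Besides the shell and the picture viewer there is one more tool, called after "Emit:" by a JSON object that holds its "op" and its "data", one argument or row to a line. carry_out: Moves the arm, as the interface text tells. Its arguments: {"type":"object","properties":{"steps":{"type":"array","items":{"type":"array","items":{"type":"number"}}},"squeeze":{"type":"number"}},"required":["steps"]}

```bash
mkdir -p pics; python3 - <<'E'
from bench import ctrl
import cv2,pickle
s=ctrl.get_state();print(s)
d={}
for n in("scene","side","wrist"):
    d[n]=ctrl.get_image(n);print(n,{k:(v.tolist() if hasattr(v,'tolist') else v) for k,v in d[n].items() if k!='pixels'})
    cv2.imwrite(f'pics/{n}0.png',d[n]['pixels'][:,:,::-1])
pickle.dump((s,d),open('d0.pkl','wb'))
E
```

```text
{'time': 0.0, 'joint_positions': array([-1.17689757,  0.32183227, -0.07007062,  1.45171005,  0.02259044,
        1.37079157, -0.05689603]), 'qd': array([-0.00053631, -0.00072789,  0.00226941,  0.00325023,  0.00091194,
        0.00055649,  0.00097421]), 'joint_torque': array([-6.75618026e-05, -4.91279662e+01, -4.03774381e-01, -3.12530243e+01,
       -6.37829513e-02,  4.42795898e-02,  1.98015614e-04]), 'position': array([0.24081754, 0.60313076, 0.22143778]), 'tool_rot': array([-5.92924194e-01, -3.08485123e+00,  3.03937097e-03]), 'ft_force': array([-0.03280938,  0.07588312,  0.20307329]), 'torque': array([ 0.034664  , -0.01111982,  0.01742619]), 'grip_force': 0.0, 'grip_width': 1.0007674559719741}
scene {'camera_matrix': [[554.6099406106936, 0.0, 324.2116866318191], [0.0, 554.6099406106936, 243.0381725818977], [0.0, 0.0, 1.0]], 'k1': -0.17626098026049852, 'cam_to_world': [[-0.18241984996108704, 0.6628224182268008, -0.7262158358478219, 1.6085419806312595], [0.9832205363233724, 0.12251517816769943, -0.13515697566354792, 0.1531610223697985], [-0.0006126109324329296, -0.7386856388305603, -0
[... 289 characters left out ...]
6286453632, 0.10805959515544483], [-0.5730575128443512, -0.614765512001695, 0.5419118491285643, -0.7034047585985227], [-0.0002794963236637887, -0.6611124448320151, -0.7502867832835926, 1.0283298688664517], [0.0, 0.0, 0.0, 1.0]]}
wrist {'camera_matrix': [[421.3110673335491, 0.0, 324.71338645858333], [0.0, 421.3110673335491, 239.82214621869122], [0.0, 0.0, 1.0]], 'k1': -0.06777768219998073, 'T_tool_cam': [[0.0002567402239984027, -0.9582337990661247, -0.28598587449689933, 0.07840555930648808], [0.9999999318280015, 0.00017012119817462912, 0.0003277236144349645, 0.0006704476110923618], [-0.00026538358447336224, -0.2859859391405053, 0.9582337774183675, -0.16278860017825064], [0.0, 0.0, 0.0, 1.0]]}
```

View pics/scene0.png

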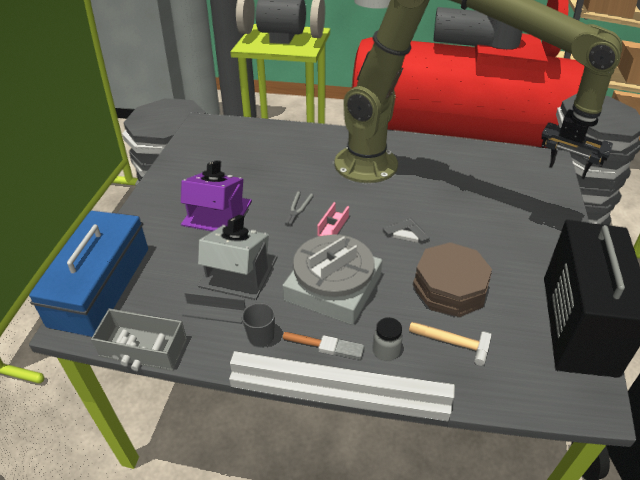

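View pics/side0.png

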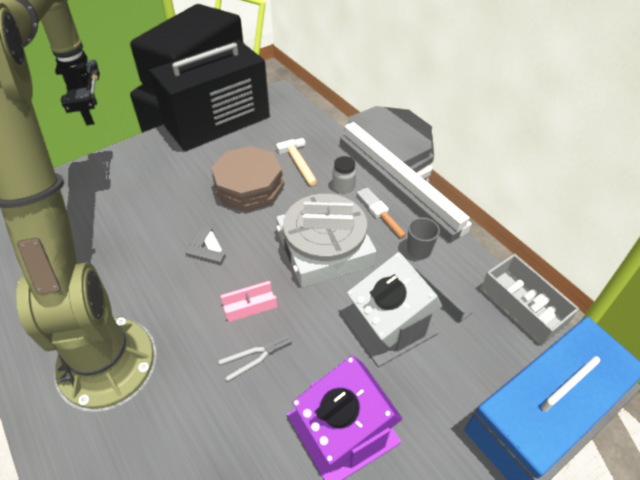

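The scene and side pictures show:
- **Bracket:** the grey bracket on the faceplate is at scene (333,258) / side (328,215). The pink look-alike on the table, at scene (334,220) / side (249,300), is not meant.
- **Console:** the grey box is at scene (235,250) / side (392,300). The purple one, at scene (212,195) / side (343,410), is not meant.
- **Stack:** the brown octagonal stack on the table is at scene (453,270) / side (247,180). The grey octagonal drums on the floor are not part of the job.

I'll confirm these in one enlarged crop.

```bash
cat > h.py <<'E'
import numpy as np,cv2,pickle
from scipy.spatial.transform import Rotation as R
def dist(I): return np.array([I['k1'],0,0,0,0.])
def ray(I,uv,T=None):
    T=I['cam_to_world'] if T is None else T
    p=cv2.undistortPoints(np.array([[uv]],float),I['camera_matrix'],dist(I))[0,0]
    d=T[:3,:3]@[p[0],p[1],1]; return T[:3,3],d/np.linalg.norm(d)
def onz(I,uv,z,T=None):
    o,d=ray(I,uv,T); return o+d*(z-o[2])/d[2]
def tri(*rs):
    A=sum(np.eye(3)-np.outer(d,d) for o,d in rs); b=sum((np.eye(3)-np.outer(d,d))@o for o,d in rs)
    p=np.linalg.solve(A,b); return p,[np.linalg.norm((np.eye(3)-np.outer(d,d))@(p-o)) for o,d in rs]
def proj(I,P,T=None):
    T=I['cam_to_world'] if T is None else T; W=np.linalg.inv(T)
    return cv2.projectPoints(np.atleast_2d(P).astype(float),cv2.Rodrigues(W[:3,:3])[0],W[:3,3],I['camera_matrix'],dist(I))[0][:,0]
def wristT(s,I):
    T=np.eye(4);T[:3,:3]=R.from_rotvec(s['tool_rot']).as_matrix();T[:3,3]=s['position'];return T@I['T_tool_cam']
E
python3 - <<'E'
from h import *
s,d=pickle.load(open('d0.pkl','rb'))
a=d['side']['pixels'][140:350,200:460,::-1]; b=d['scene']['pixels'][190:330,180:500,::-1]
a=cv2.resize(a[:, :],None,fx=2.8,fy=2.8,interpolation=cv2.INTER_CUBIC)
cv2.imwrite('pics/cropside.png',a)
b=cv2.resize(b,None,fx=2.5,fy=2.5,interpolation=cv2.INTER_CUBIC)
cv2.imwrite('pics/cropscene.png',b)
E
```

```text
(no output)
```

View pics/cropside.png

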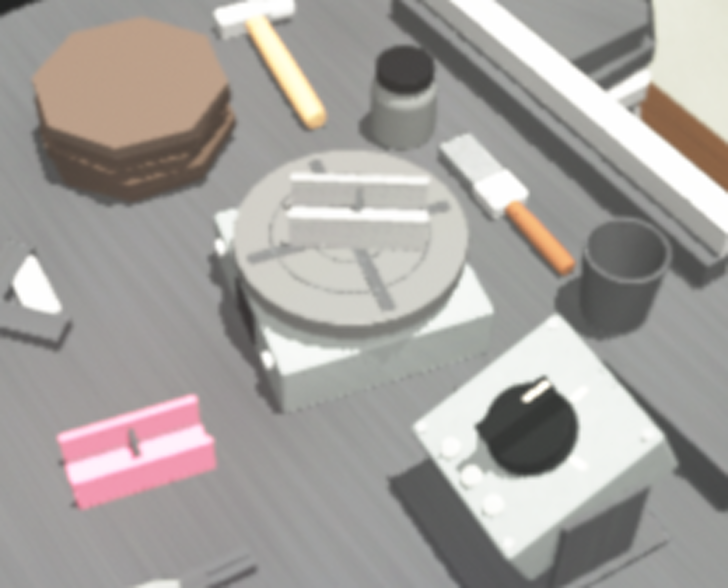

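View pics/cropscene.png

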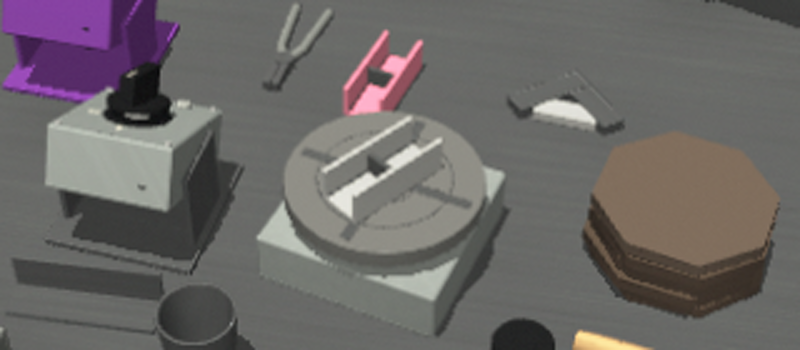

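The side crop confirms the grey open-top bracket on the faceplate (crop 360,205), the pink one on the table, and the grey console with its black knob (crop 530,428). The white line on the knob points uphill. Next I'll measure all three.

```bash
cat > m.py <<'E'
from h import *
from scipy.optimize import least_squares
s,d=pickle.load(open('d0.pkl','rb'))
S,C=d['side'],d['scene']
sd=lambda p:np.array(p,float)/2.8+[200,140]-0.5*(1-1/2.8)
sc=lambda p:np.array(p,float)/2.5+[180,190]-0.5*(1-1/2.5)
for n,I,f,ps in(("side",S,sd,[(291,177),(429,182),(288,212),(430,215)]),("scene",C,sc,[(323,173),(410,119),(355,197),(441,143)])):
    P=np.array([onz(I,f(p),.14) for p in ps]); v1=P[1]-P[0];v2=P[3]-P[2]
    print(n,'bracket c',P.mean(0),'len',np.linalg.norm(v1),np.linalg.norm(v2),'wid',np.linalg.norm(P[2]+P[3]-P[0]-P[1])/2,'yaw',[np.degrees(np.arctan2(v[1],v[0])) for v in(v1,v2)])
for n,I,f,ps in(("side",S,sd,[(36,90),(62,42),(134,18),(204,33),(229,84),(200,133),(117,155),(45,124)]),("scene",C,sc,[(594,196),(611,150),(675,132),(749,155),(777,200),(763,244),(697,266),(622,243)])):
    P=np.array([onz(I,f(p),.08) for p in ps]);print(n,'stack',(P.max(0)+P.min(0))/2,np.ptp(P,axis=0),cv2.minEnclosingCircle(P[:,:2].astype(np.float32)))
# console face corners: UL? order (upper a, upper b, lower b, lower a)
c25,s25=np.cos(np.radians(25)),np.sin(np.radians(25))
def corners(q):
    x,y,w=q; L=[]
    for u,v in((1,1),(1,-1),(-1,-1),(-1,1)):
        l=np.array([u*.075*c25,v*.07,.125+u*.075*s25]); L.append([x+np.cos(w)*l[0]-np.sin(w)*l[1],y+np.sin(w)*l[0]+np.cos(w)*l[1],l[2]])
    return np.array(L)
obs=np.array([sd(p) for p in((557,318),(664,440),(510,560),(414,427))])
p0=onz(S,sd((540,438)),.125)
r=least_squares(lambda q:(proj(S,corners(q))-obs).ravel(),[p0[0],p0[1],0.2])
print('console',r.x,np.degrees(r.x[2]),'res',r.fun.round(1))
print('scene reproj (crop)',((proj(C,corners(r.x))-[180,190])*2.5).round().tolist())
x,y,w=r.x;ax=np.array([-s25*np.cos(w),-s25*np.sin(w),c25])
E
python3 m.py
```

```text
side bracket c [ 0.61113882 -0.0106422   0.14      ] len 0.12133318268199522 0.12202596918128539 wid 0.04101264584718288 yaw [np.float64(-37.87910826784298), np.float64(-36.63310522712243)]
scene bracket c [ 0.60883725 -0.01069717  0.14      ] len 0.11954976455781821 0.11661569166807678 wid 0.047028046660094094 yaw [np.float64(142.77415048992373), np.float64(142.1387374315145)]
side stack [0.54990022 0.29432279 0.08      ] [1.99291103e-01 2.00499379e-01 1.11022302e-16] ((0.5500401854515076, 0.29589909315109253), 0.10350093990564346)
scene stack [0.54654298 0.30141602 0.08      ] [0.19672284 0.19211044 0.        ] ((0.5483405590057373, 0.3030076026916504), 0.10198865085840225)
console [ 0.58322466 -0.28209669 -0.09587457] -5.493208345757052 res [ 0.8 -2.   1.4 -0.1 -0.8  1.2 -1.4  0.4]
scene reproj (crop) [[168.0, 151.0], [41.0, 125.0], [103.0, 89.0], [219.0, 112.0]]
```

Emit:
{"op": "carry_out", "data": {
  "steps": [
    [0, 0, -8, 18.5, -30.7, 2, 1],
    [0, 0, -8, 18.5, -30.7, 2, 1],
    [0, 0, -8, 18.5, -30.7, 2, 1],
    [0, 0, -8, 18.5, -30.7, 2, 1],
    [0, 0, -8, 18.5, -30.7, 2, 1],
    [0, 0, -8, 18.5, -30.7, 2, 1],
    [0, 0, -15.5, 36.9, -61.4, 2, 1],
    [0, 0, -15.5, 36.9, -61.4, 2, 1],
    [0, 0, -15.5, 36.9, -61.4, 2, 1],
    [0, 0, -15.5, 36.9, -61.4, 2, 1],
    [0, 0, -15.5, 36.9, -61.4, 2, 1],
    [0, 0, -15.5, 36.9, -61.4, 2, 1]
  ]
}}

```text
time: 1.35
position: [0.5505, 0.088, 0.2417]
tool_rot: [1.003, 2.977, 0.001]
ft_force: [-0.2, 1.3, -0.7]
grip_width: 0.999
grip_force: 0.0
```

Emit:
{"op": "carry_out", "data": {
  "steps": [
    [0, 0, 0, 5.9, -9.9, 0, 1],
    [0, 0, 0, 5.9, -9.9, 0, 1],
    [0, 0, 0, 5.9, -9.9, 0, 1],
    [0, 0, 0, 5.9, -9.9, 0, 1],
    [0, 0, 0, 5.9, -9.9, 0, 1]
  ]
}}

```text
time: 1.85
position: [0.6084, -0.0077, 0.2411]
tool_rot: [-1.002, -2.976, -0.001]
ft_force: [-0.5, 0.0, 0.8]
grip_width: 0.998
grip_force: 0.0
```

```bash
cat > w.py <<'E'
import sys
from h import *
from bench import ctrl
n=sys.argv[1]
s=ctrl.get_state();I=ctrl.get_image('wrist');pickle.dump((s,I),open(n+'.pkl','wb'))
cv2.imwrite(f'pics/{n}.png',I['pixels'][:,:,::-1]);print(s['position'],s['tool_rot'],s['joint_positions'],s['ft_force'])
E
python3 w.py w1
```

```text
[ 0.60841546 -0.00773308  0.24112269] [-1.00182395e+00 -2.97592459e+00 -9.72728527e-04] [-0.43580001  0.2367744   0.48492888  1.5490225  -0.11254965  1.3847367
  0.97994896] [-0.48147486  0.04840855  0.81059335]
```

View pics/w1.png

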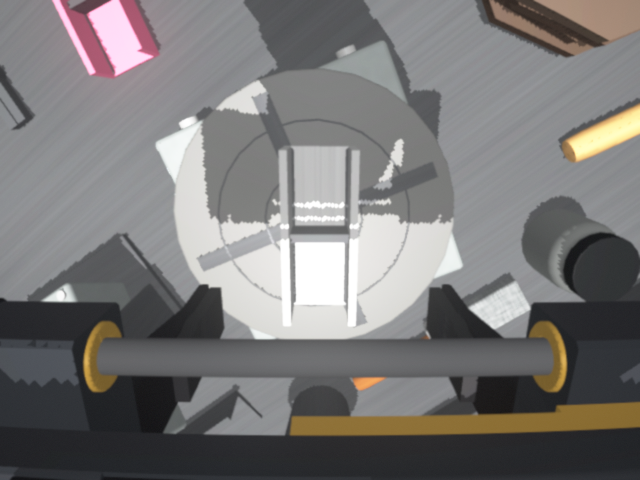

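The wrist view shows the bracket aligned with the tool. Its wall-top corners are near (279,150), (360,150), (281,326) and (357,326).

```bash
python3 - <<'E'
from h import *
s,I=pickle.load(open('w1.pkl','rb'));T=wristT(s,I)
P=np.array([onz(I,p,.14,T) for p in((279,150),(360,150),(281,326),(357,326))])
print(P,P.mean(0),np.linalg.norm(P[0]-P[1]),np.linalg.norm(P[0]-P[2]),np.linalg.norm(P[2]-P[3]))
for v in(P[2]-P[0],P[3]-P[1]):print(np.degrees(np.arctan2(v[1],v[0])))
Rm=R.from_rotvec(s['tool_rot']).as_matrix();print(np.degrees(np.arctan2(Rm[1,1],Rm[0,1])),np.degrees(np.arctan2(Rm[1,0],Rm[0,0])))
print((Rm.T@(P.mean(0)-s['position'])))
E
```

```text
[[ 0.54578002  0.00540405  0.14      ]
 [ 0.57600853  0.04520324  0.14      ]
 [ 0.64044342 -0.06936201  0.14      ]
 [ 0.67252161 -0.02706694  0.14      ]] [ 0.60868839 -0.01145541  0.14      ] 0.04997738466307537 0.1206280350630865 0.05308373590817349
-38.302016808507574
-36.826323739905234
52.78911161874183 142.78912010509632
[-0.00263834 -0.00280838  0.10111815]
```

Emit:
{"op": "carry_out", "data": {
  "steps": [
    [0, 0, -0.3, 0, -0.4, -4, 1],
    [0, 0, -0.3, 0, -0.4, -8, 1],
    [0, 0, -0.3, 0, -0.4, -11, 1],
    [0, 0, -0.3, 0, -0.4, -13, 1],
    [0, 0, -0.3, 0, -0.4, -13, 1],
    [0, 0, -0.3, 0, -0.4, -13, 0.45],
    [0, 0, -0.3, 0, -0.4, -13, 0.45],
    [0, 0, -0.3, 0, -0.4, -13, 0.45],
    [0, 0, -0.3, 0, -0.4, -13, 0.45],
    [0, 0, -0.3, 0, -0.4, -13, 0.45]
  ],
  "squeeze": 30
}}

```text
time: 2.9
position: [0.6093, -0.0131, 0.1124]
tool_rot: [1.011, 2.973, 0.001]
ft_force: [-1.0, 0.4, 0.4]
grip_width: 0.628
grip_force: 0.0
```

Emit:
{"op": "carry_out", "data": {
  "steps": [
    [0, 0, 0, 0, 0, 0, 0.3],
    [0, 0, 0, 0, 0, 0, 0.3],
    [0, 0, 0, 0, 0, 0, 0.3],
    [0, 0, 0, 0, 0, 0, 0.3],
    [0, 0, 0, 0, 0, 0, 0.3]
  ],
  "squeeze": 30
}}

```text
time: 3.4
position: [0.6092, -0.0131, 0.1121]
tool_rot: [1.011, 2.974, 0.001]
ft_force: [-0.7, 0.5, 3.9]
grip_width: 0.576
grip_force: 30.0
```

Emit:
{"op": "carry_out", "data": {
  "steps": [
    [0, 0, 0, 0, 0, 2, 0.3],
    [0, 0, 0, 0, 0, 6, 0.3],
    [0, 0, 0, 0, 3, 8, 0.3],
    [0, 0, 0, -1, 7, 8, 0.3],
    [0, 0, 0, -2, 11, 8, 0.3],
    [0, 0, 0, -3, 15, 8, 0.3],
    [0, 0, 0, -4, 19, 8, 0.3],
    [0, 0, 0, -5, 23, 8, 0.3],
    [0, 0, 0, -6, 27, 8, 0.3],
    [0, 0, 0, -6, 30, 8, 0.3],
    [0, 0, 0, -6, 31, 7, 0.3],
    [0, 0, 0, -6, 31, 5, 0.3]
  ]
}}

```text
time: 4.6
position: [0.548, 0.2999, 0.1603]
tool_rot: [-1.005, -2.976, -0.001]
ft_force: [0.8, -0.3, -7.0]
grip_width: 0.57
grip_force: 30.0
```

```bash
python3 - <<'E'
from bench import ctrl
import cv2,pickle,numpy as np
s=ctrl.get_state();a=ctrl.get_image('scene');b=ctrl.get_image('side')
pickle.dump((s,a,b),open('d2.pkl','wb'));print(s['position'],s['ft_force'],s['grip_force'])
A=cv2.resize(a['pixels'][130:340,330:530],(400,420));B=cv2.resize(b['pixels'][60:270,150:350],(400,420))
cv2.imwrite('pics/c2.png',np.hstack([A,B])[:,:,::-1])
E
```

```text
[0.54796232 0.29987794 0.1603475 ] [ 0.78237493 -0.34323062 -7.01362473] 29.994376874528825
```

View pics/c2.png

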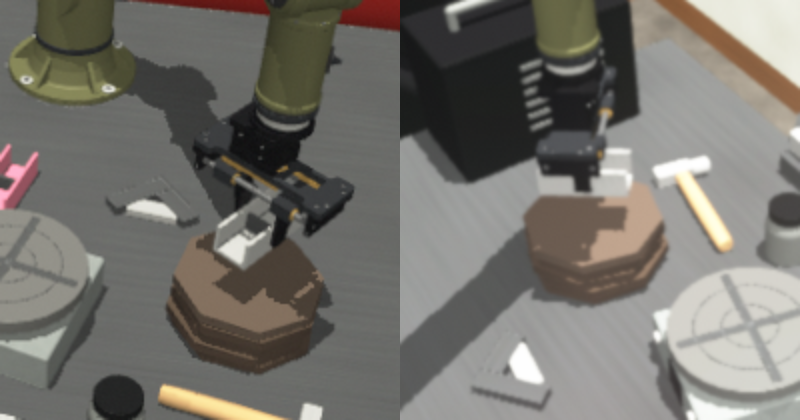

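The bracket is held level above the stack: at (245,235) in the left half of the picture and (585,170) in the right half. I'll lower it now.

Emit:
{"op": "carry_out", "data": {
  "steps": [
    [0, 0, 0, 0, 0, -3, 0.3],
    [0, 0, 0, 0, 0, -5, 0.3],
    [0, 0, 0, 0, 0, -6, 0.3],
    [0, 0, 0, 0, 0, -6.4, 0.3],
    [0, 0, 0, 0, 0, -6.6, 0.3],
    [0, 0, 0, 0, 0, -6.7, 0.3],
    [0, 0, 0, 0, 0, -6.7, 0.3]
  ]
}}

```text
time: 5.4
position: [0.5495, 0.2972, 0.0957]
tool_rot: [1.011, 2.973, 0.002]
ft_force: [-0.6, 0.4, -7.1]
grip_width: 0.575
grip_force: 30.0
```

Emit:
{"op": "carry_out", "data": {
  "steps": [
    [0, 0, 0, 0, 0, -0.1, 0.3],
    [0, 0, 0, 0, 0, -0.2, 0.3],
    [0, 0, 0, 0, 0, -0.3, 0.3],
    [0, 0, 0, 0, 0, -0.3, 0.3]
  ]
}}

```text
time: 5.8
position: [0.5491, 0.297, 0.0921]
tool_rot: [1.011, 2.974, 0.001]
ft_force: [-1.7, 0.5, -4.0]
grip_width: 0.573
grip_force: 30.0
```

Emit:
{"op": "carry_out", "data": {
  "steps": [
    [0, 0, 0, 0, 0, -0.1, 0.3],
    [0, 0, 0, 0, 0, -0.1, 0.3]
  ]
}}

```text
time: 6.0
position: [0.5491, 0.297, 0.0921]
tool_rot: [1.011, 2.974, 0.001]
ft_force: [-4.1, -1.9, 4.5]
grip_width: 0.573
grip_force: 30.0
```

Now there is contact, so I'll release and rise.

Emit:
{"op": "carry_out", "data": {
  "steps": [
    [0, 0, 0, 0, 0, 0, 0.7],
    [0, 0, 0, 0, 0, 0, 0.9],
    [0, 0, 0, 0, 0, 0, 1],
    [0, 0, 0, 0, 0, 0, 1],
    [0, 0, 0, 0, 0, 0, 1],
    [0, 0, 0, 0, 0, 2, 1],
    [0, 0, 0, 0, 0, 6, 1],
    [0, 0, 0, 0, 0, 11, 1],
    [0, 0, 0, 0, 0, 15, 1],
    [0, 0, 0, 0, 0, 15, 1]
  ]
}}

```text
time: 7.0
position: [0.5522, 0.2983, 0.2481]
tool_rot: [1.009, 2.967, 0.015]
ft_force: [1.0, -0.4, -1.0]
grip_width: 0.998
grip_force: 0.0
```

```bash
python3 w.py w2
```

```text
[0.55220497 0.29833913 0.2480731 ] [1.00922989 2.96688641 0.01534983] [-0.79548954  0.25520502  0.31504968  1.49706176 -0.08069145  1.38950259
  0.43861081] [ 1.04274007 -0.38658083 -1.01754378]
```

View pics/w2.png

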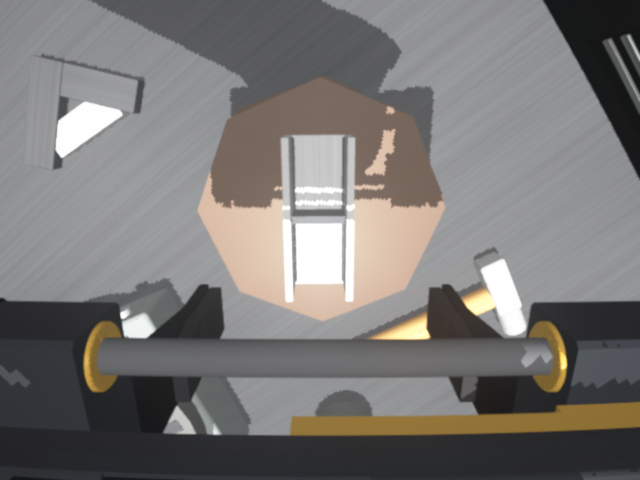

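The bracket stands level and central on the stack: bracket at (318,215), octagon centre about (321,200). I'll work out the hover above the knob.

```bash
cat > t.py <<'E'
from h import *
from bench import ctrl
import sys
x,y,w,st=map(float,sys.argv[1:5]); turn=float(sys.argv[5]) if len(sys.argv)>5 else 0
a=np.radians(25);n=np.array([-np.sin(a)*np.cos(w),-np.sin(a)*np.sin(w),np.cos(a)])
yy=np.array([-np.sin(w),np.cos(w),0]);M=np.stack([np.cross(yy,-n),yy,-n],1)
M=R.from_rotvec(-np.radians(turn)*n)*R.from_matrix(M)
tcp=np.array([x,y,.125])+n*(.042-.019+st)
s=ctrl.get_state();D=M*R.from_rotvec(s['tool_rot']).inv()
print('n',n,'tcp',tcp,'rot',np.degrees(D.as_rotvec()).round(2),'shift cm',((tcp-s['position'])*100).round(2))
E
python3 t.py .583 -.282 -.096 .12
```

```text
n [-0.42067233  0.04050906  0.90630779] tcp [ 0.52284386 -0.2762072   0.25460201] rot [ -9.61 -23.29  31.47] shift cm [ -2.79 -57.39   1.01]
```

Emit:
{"op": "carry_out", "data": {
  "steps": [
    [0, 0, 0, -0.3, -4, 2, 1],
    [0, 0, 0, -0.5, -9, 2, 1],
    [0, 0, 0, -0.8, -14, 2, 1],
    [0, 0, 0, -1, -19, 2, 1],
    [0, 0, 0, -1.2, -24, 2, 1],
    [-1, -3, 4, -1.4, -29, 2, 1],
    [-2, -6, 8, -1.7, -34, 2, 1],
    [-4, -10, 14, -2, -39, 2, 1],
    [-6, -14, 20, -2.3, -44, 2, 1],
    [-8, -19, 26, -2.5, -49, 2, 1],
    [-9.6, -23.3, 31.5, -2.8, -54, 1.5, 1],
    [-9.6, -23.3, 31.5, -2.8, -57, 1, 1]
  ]
}}

```text
time: 8.25
position: [0.5175, -0.2763, 0.2485]
tool_rot: [0.134, 2.704, -0.035]
ft_force: [1.3, 0.7, -0.5]
grip_width: 0.994
grip_force: 0.0
```

Emit:
{"op": "carry_out", "data": {
  "steps": [
    [0, 0, 0, 0, 0, 0, 1],
    [0, 0, 0, 0, 0, 0, 1],
    [0, 0, 0, 0, 0, 0, 1]
  ]
}}

```text
time: 8.55
position: [0.5211, -0.2712, 0.2497]
tool_rot: [0.128, 2.707, -0.037]
ft_force: [0.3, 0.1, -0.6]
grip_width: 0.998
grip_force: 0.0
```

```bash
python3 w.py w3; python3 t.py .583 -.282 -.096 .12
```

```text
[ 0.52113891 -0.27121948  0.24973898] [ 0.12801368  2.70665482 -0.03666722] [-0.42819775 -0.23229064  0.86494596  1.95953508  0.03942224  0.92449396
  1.91901607] [ 0.33437395  0.12477579 -0.57009204]
n [-0.42067233  0.04050906  0.90630779] tcp [ 0.52284386 -0.2762072   0.25460201] rot [ 0.34 -0.23 -0.05] shift cm [ 0.14 -0.51  0.46]
```

View pics/w3.png

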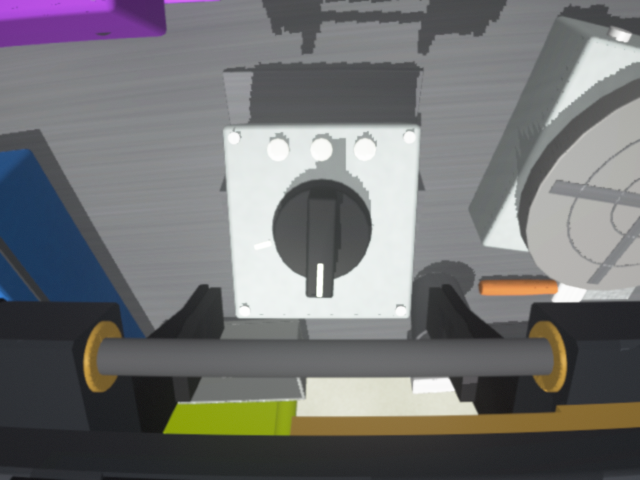

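The wrist view shows the grey console: face corners (225,127), (420,125), (236,318), (412,318), disc centre (322,229), bar with the white line at (319,280).

```bash
cat >> m.py <<'E'
print('----')
s3,I=pickle.load(open('w3.pkl','rb'));T=wristT(s3,I)
ob=np.array([(412,318),(236,318),(225,127),(420,125)],float)
print('pred',proj(I,corners(r.x),T).round().tolist())
for perm in([0,1,2,3],[1,0,3,2]):
    q=least_squares(lambda q:(proj(I,corners(q),T)-ob[perm]).ravel(),r.x);print(perm,q.x,np.abs(q.fun).max(),q.fun.round(1))
    f=lambda q:np.r_[(proj(I,corners(q),T)-ob[perm]).ravel(),0.7*(proj(S,corners(q))-obs).ravel()]
    print(' both',least_squares(f,r.x).x)
def axis(q,h):
    x,y,w=q; return np.array([x-h*s25*np.cos(w),y-h*s25*np.sin(w),.125+h*c25])
for h in(0,.02,.052):print(h,proj(I,axis(q.x,h),T))
# disc centre from pixel at disc height plane
for uv,h in(((322,229),.02),((322,243),.052)):
    o,dd=ray(I,uv,T);x,y,w=r.x;n=np.array([-s25*np.cos(w),-s25*np.sin(w),c25]);p0=axis(r.x,h);p=o+dd*((p0-o)@n)/(dd@n);print(p-n*h)
E
python3 m.py | sed -n '/----/,$p'
```

```text
----
pred [[406.0, 322.0], [231.0, 321.0], [218.0, 127.0], [418.0, 127.0]]
[0, 1, 2, 3] [ 0.5823519  -0.27841985 -0.08460216] 2.9495912584691837 [ 0.   2.   0.2  2.4 -2.9 -1.   2.8 -0.6]
 both [ 0.5824645  -0.27861135 -0.08520792]
[1, 0, 3, 2] [ 0.62032017 -0.28233533  3.01479889] 168.9634684040666 [-20.2 -95.8  22.  -89.8 -26.7 169.   23.6 163.3]
 both [ 0.6186564  -0.28158995  3.00671586]
0 [[322.82152568 265.55465663]]
0.02 [[322.30998361 289.56184238]]
0.052 [[321.44270853 330.32846984]]
[ 0.57781303 -0.27854223  0.12232944]
[ 0.57826331 -0.27822659  0.12252436]
```

```bash
python3 t.py .580 -.2785 -.085 .05 2.6;python3 t.py .580 -.2785 -.085 .003 2.6
```

```text
n [-0.42109247  0.03587931  0.90630779] tcp [ 0.54926025 -0.27588081  0.19116047] rot [ 1.43 -0.33 -1.78] shift cm [ 2.79 -0.48 -5.89]
n [-0.42109247  0.03587931  0.90630779] tcp [ 0.5690516  -0.27756714  0.148564  ] rot [ 1.43 -0.33 -1.78] shift cm [  4.77  -0.65 -10.15]
```

Emit:
{"op": "carry_out", "data": {
  "steps": [
    [1.4, -0.3, -1.8, 1.4, -0.5, -3, 1],
    [1.4, -0.3, -1.8, 2.8, -0.5, -5.9, 1],
    [1.4, -0.3, -1.8, 2.8, -0.5, -5.9, 1],
    [1.4, -0.3, -1.8, 3.6, -0.6, -7.6, 1],
    [1.4, -0.3, -1.8, 4.3, -0.6, -9.1, 1],
    [1.4, -0.3, -1.8, 4.5, -0.6, -9.6, 1],
    [1.4, -0.3, -1.8, 4.5, -0.6, -9.6, 1]
  ]
}}

```text
time: 9.3
position: [0.5659, -0.2781, 0.1544]
tool_rot: [0.179, 2.7, -0.013]
ft_force: [0.2, -0.1, -0.5]
grip_width: 1.0
grip_force: 0.0
```

```bash
python3 t.py .580 -.2785 -.085 .003 2.6; python3 -c "
from bench import ctrl
s=ctrl.get_state();print(s['joint_positions'],s['ft_force'])"
```

```text
n [-0.42109247  0.03587931  0.90630779] tcp [ 0.5690516  -0.27756714  0.148564  ] rot [ 0.02 -0.05  0.11] shift cm [ 0.31  0.05 -0.59]
[-0.49708892  0.06892203  1.06130271  1.99853184 -0.37223703  0.74718661
  2.2183136 ] [ 0.21919253 -0.11328801 -0.47218023]
```

Emit:
{"op": "carry_out", "data": {
  "steps": [
    [0, 0, 0, 0.2, 0, -0.4, 1],
    [0, 0, 0, 0.2, 0, -0.4, 0.1],
    [0, 0, 0, 0.2, 0, -0.4, 0.1],
    [0, 0, 0, 0.2, 0, -0.4, 0.1],
    [0, 0, 0, 0.2, 0, -0.4, 0.1],
    [0, 0, 0, 0.2, 0, -0.4, 0.1],
    [0, 0, 0, 0.2, 0, -0.4, 0.1],
    [0, 0, 0, 0.2, 0, -0.4, 0.1],
    [0, 0, 0, 0.2, 0, -0.4, 0.1],
    [0, 0, 0, 0.2, 0, -0.4, 0.1],
    [0, 0, 0, 0.2, 0, -0.4, 0.1],
    [0, 0, 0, 0.2, 0, -0.4, 0.1]
  ],
  "squeeze": 15
}}

```text
time: 10.5
position: [0.5679, -0.2789, 0.1507]
tool_rot: [0.181, 2.699, -0.013]
ft_force: [-0.2, 1.0, 1.7]
grip_width: 0.21
grip_force: 15.0
```

Emit:
{"op": "carry_out", "data": {
  "steps": [
    [0, 0, 0, 0, 0, 0, 0.1],
    [0, 0, 0, 0, 0, 0, 0.1],
    [0, 0, 0, 0.1, 0, -0.2, 0.1],
    [0, 0, 0, 0.2, 0, -0.4, 0.1],
    [0, 0, 0, 0.3, 0, -0.6, 0.1],
    [0, 0, 0, 0.4, 0, -0.8, 0.1],
    [0, 0, 0, 0.4, 0, -0.8, 0.1]
  ],
  "squeeze": 50
}}

```text
time: 11.2
position: [0.5718, -0.2792, 0.1425]
tool_rot: [0.181, 2.699, -0.013]
ft_force: [-6.4, 2.3, 7.5]
grip_width: 0.204
grip_force: 50.0
```

Emit:
{"op": "carry_out", "data": {
  "steps": [
    [0, 0, 0, 0.05, 0, -0.1, 0.1],
    [0, 0, 0, 0.05, 0, -0.1, 0.1],
    [1.7, -0.1, -3.6, 0.05, 0, -0.1, 0.1],
    [3.4, -0.3, -7.3, 0.05, 0, -0.1, 0.1],
    [5.9, -0.5, -12.7, 0.05, 0, -0.1, 0.1],
    [6.7, -0.6, -14.5, 0.05, 0, -0.1, 0.1],
    [6.7, -0.6, -14.5, 0.05, 0, -0.1, 0.1]
  ]
}}

```text
time: 11.9
position: [0.5722, -0.279, 0.1417]
tool_rot: [0.556, 2.65, 0.07]
ft_force: [-6.0, 3.3, 6.4]
grip_width: 0.206
grip_force: 50.0
```

```bash
python3 t.py .580 -.2785 -.085 .003 2.6;  python3 -c "
from bench import ctrl
s=ctrl.get_state();print(s['joint_positions'],s['ft_force'],s['torque'])"
```

```text
n [-0.42109247  0.03587931  0.90630779] tcp [ 0.5690516  -0.27756714  0.148564  ] rot [-6.74  0.59 14.74] shift cm [-0.32  0.15  0.68]
[-0.50825293  0.12505486  1.09191811  2.00035707 -0.46042263  0.73655764
  2.00559994] [-5.95906228  3.33892653  6.42218673] [0.62150281 1.04035441 0.21782527]
```

Emit:
{"op": "carry_out", "data": {
  "steps": [
    [3.4, -0.3, -7.3, 0, 0, 0, 0.1],
    [6.7, -0.6, -14.5, 0, 0, 0, 0.1],
    [10.1, -0.9, -21.8, 0, 0, 0, 0.1],
    [13.5, -1.1, -29, 0, 0, 0, 0.1],
    [16.8, -1.4, -36.3, 0, 0, 0, 0.1],
    [20.2, -1.7, -43.5, 0, 0, 0, 0.1],
    [21.9, -1.9, -47.1, 0, 0, 0, 0.1],
    [21.9, -1.9, -47.1, 0, 0, 0, 0.1]
  ]
}}

```text
time: 12.7
position: [0.5728, -0.2785, 0.142]
tool_rot: [1.692, 2.177, 0.331]
ft_force: [-5.1, 3.4, 7.9]
grip_width: 0.207
grip_force: 50.0
```

```bash
python3 t.py .580 -.2785 -.085 .003 2.6;  python3 -c "
from bench import ctrl
s=ctrl.get_state();print(s['joint_positions'],s['ft_force'],s['torque'])"
```

```text
n [-0.42109247  0.03587931  0.90630779] tcp [ 0.5690516  -0.27756714  0.148564  ] rot [-28.67   2.42  61.86] shift cm [-0.37  0.1   0.66]
[-0.58701182  0.1499533   1.18621967  1.99969268 -0.50367977  0.75015565
  1.13228584] [-5.12200252  3.37322961  7.86659388] [0.78071371 0.87679089 0.25836876]
```

Emit:
{"op": "carry_out", "data": {
  "steps": [
    [0.8, -0.1, -1.8, 0, 0, 0, 0.1],
    [1.7, -0.1, -3.6, 0, 0, 0, 0.1],
    [2.1, -0.2, -4.5, 0, 0, 0, 0.1],
    [2.1, -0.2, -4.5, 0, 0, 0, 0.1]
  ]
}}

```text
time: 13.1
position: [0.5728, -0.2786, 0.142]
tool_rot: [1.787, 2.109, 0.354]
ft_force: [-5.0, 3.6, 9.0]
grip_width: 0.203
grip_force: 50.0
```

```bash
python3 t.py .580 -.2785 -.085 .003 2.6;  python3 -c "
from bench import ctrl
s=ctrl.get_state();print(s['joint_positions'],s['ft_force'],s['torque'])"
```

```text
n [-0.42109247  0.03587931  0.90630779] tcp [ 0.5690516  -0.27756714  0.148564  ] rot [-30.72   2.6   66.24] shift cm [-0.37  0.1   0.66]
[-0.58988968  0.15109757  1.18992613  1.99972356 -0.50592891  0.75073179
  1.04963134] [-4.98607201  3.61787473  8.97788807] [0.57258457 0.87349234 0.5745781 ]
```

End stop felt: about 0.3 Nm about the knob axis. I'll let the knob rise, then open.

Emit:
{"op": "carry_out", "data": {
  "steps": [
    [0, 0, 0, -0.1, 0, 0.2, 0.1],
    [0, 0, 0, -0.2, 0, 0.4, 0.1],
    [0, 0, 0, -0.3, 0, 0.6, 0.1],
    [0, 0, 0, -0.4, 0, 0.8, 0.1],
    [0, 0, 0, -0.45, 0, 0.9, 0.1],
    [0, 0, 0, -0.45, 0, 0.9, 0.1],
    [0, 0, 0, -0.45, 0, 0.9, 0.5],
    [0, 0, 0, -0.45, 0, 0.9, 0.8],
    [0, 0, 0, -0.45, 0, 0.9, 0.8],
    [0, 0, 0, -0.45, 0, 0.9, 0.8],
    [0, 0, 0, -0.45, 0, 0.9, 0.8],
    [0, 0, 0, -0.45, 0, 0.9, 0.8]
  ]
}}

```text
time: 14.3
position: [0.5678, -0.2794, 0.1506]
tool_rot: [1.788, 2.108, 0.352]
ft_force: [-0.0, -0.1, -0.3]
grip_width: 0.663
grip_force: 0.0
```

Emit:
{"op": "carry_out", "data": {
  "steps": [
    [0, 0, 0, -0.4, 0, 0.9, 0.8],
    [0, 0, 0, -1.3, 0.1, 2.7, 0.8],
    [0, 0, 0, -2.5, 0.2, 5.4, 0.8],
    [0, 0, 0, -3.8, 0.3, 8.2, 0.8],
    [0, 0, 0, -5, 0.4, 11, 0.8],
    [0, 0, 0, -5, 0.4, 11, 0.8],
    [0, 0, 0, -5, 0.4, 11, 0.8]
  ]
}}

```text
time: 15.0
position: [0.5178, -0.2757, 0.2612]
tool_rot: [1.788, 2.106, 0.354]
ft_force: [0.2, 0.0, -0.5]
grip_width: 0.8
grip_force: 0.0
```

```bash
python3 w.py w4; python3 - <<'E'
from bench import ctrl
import cv2,numpy as np
a=ctrl.get_image('scene')['pixels'];b=ctrl.get_image('wrist')['pixels']
A=cv2.resize(a[170:330,180:510],(660,320));B=cv2.resize(b[60:340],(549,240))
o=np.zeros((560,660,3),np.uint8);o[:320]=A;o[320:,:549]=B
cv2.imwrite('pics/c4.png',o[:,:,::-1])
E
```

```text
[ 0.51781957 -0.27570966  0.2611775 ] [1.7881687  2.10639798 0.35403442] [-0.51474713 -0.2807089   0.93466298  1.94449228  0.09247486  0.95293998
  0.57333891] [ 0.23003021  0.04880358 -0.46854502]
```

View pics/c4.png

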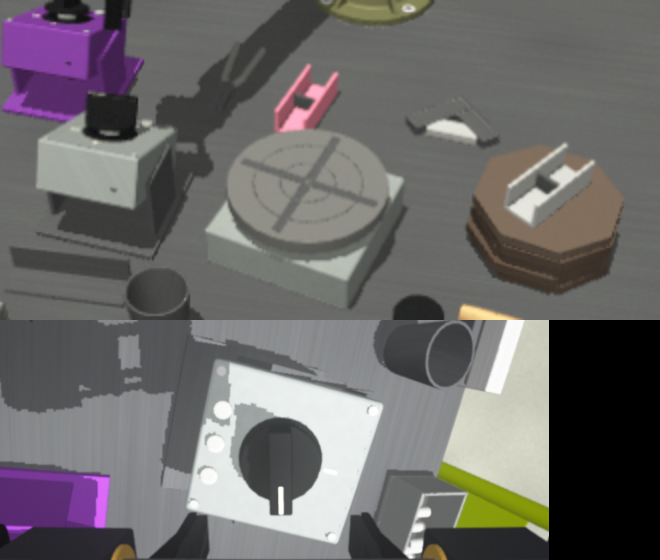

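The knob sits at its end with its white line turned about 74° from uphill. It is out, and there was no force at release. The bracket lies central on the stack.

```bash
python3 -c "
from bench import ctrl
print(ctrl.close_job())"
```

```text
the job is handed in; nothing more can be done
None
```

I set the bracket upright in the middle of the stack, then pressed the stop knob in, turned it clockwise to its end and let it spring back out; I handed the job in at about 15 s, and the hand-in returned no verdict.

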